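# Crank the carriage clamp closed in the machine storeroom

## Task

Take the crank with the square hole by its black knob, fit it fully down onto the upright square shaft of the clamping cradle, and wind it two full turns clockwise (seen from above), which brings the jaw up to the cream carriage. Leave the crank sitting on the shaft and let go; leave the other crank, with the small round hole, lying where it is.

Things in the scene. Friction and masses are not known exactly. Their poses are not given: they have to be found in the camera images.
- crank: Loose steel crank, 0.15 kg, hub down. Hub 46 x 46 x 30 mm high, square through hole 24 mm. Flat arm (16 wide, 8 thick, top at z 30 mm) along +x to a black upright round knob, 20 mm diameter, at x 70 mm, z 30 to 78 mm, that spins on its own axis (0.015 N m): hold it and go round without turning the hand. Origin: centre of hub's underside; x to the knob, z up; hole's sides along x, y.
- shaft_seat (a point): Centre of the flange (52 mm) where the hub's underside seats, 70 mm up on the grey gearbox (100 x 100 mm). Square shaft rises 28 mm above it: 20 mm wide for 14 mm, then tapers to 9 mm. z up the shaft; x, y along the square's sides, turning with it. A hub square to it within 12 degrees drops on, at any quarter turn. Fixed cradle with jaw and carriage runs off along +x, under 100 mm high.
- shaft (a joint): Turn of the square shaft, rad: 0 at the start, growing clockwise seen from above; 12.57 is two full turns. Takes about 0.06 N m and stays where it is left. The loose square fit loses up to about 25 degrees before the shaft follows the crank. Moves the jaw 12 mm per turn; the gap is 24 mm at the start.
- round_crank: The other crank, to be left alone: same arm and knob, but a round hub, 46 mm diameter, 30 mm high, with a round hole of 14 mm, which does not go on the shaft. Origin: centre of hub's underside; x towards its knob at 70 mm, z up.
There are look-alikes about, which are no part of the job. Leave any blue, turquoise or yellow look-alike of the crank alone.

How it is judged (in metres and radians):
On the way, in this order (a step that is already met when the one before it is completed fails the run):
1. the crank with the square hole sits fully down on the square shaft (horizontal distance between crank and shaft_seat below 0.01 m and z of crank in the frame of shaft_seat below 0.008 m and angle between crank's own z axis and vertical below 0.25 rad), for 0.2 s.
2. the shaft has been wound two full turns clockwise, with the crank on it (value of joint shaft above 11.7 rad and horizontal distance between crank and shaft_seat below 0.01 m and z of crank in the frame of shaft_seat below 0.012 m), for 0.1 s.
At the end, for the whole second after the job is handed in: The crank with the square hole sits on the square shaft, hub centre within 10 mm of the axis and underside within 8 mm of the flange, upright within 0.2 rad, at rest and released, and the shaft stands two full turns clockwise from its start (between 11.7 and 13.8 rad) (value of joint shaft between 11.7 and 13.8 rad and horizontal distance between crank and shaft_seat below 0.01 m and z of crank in the frame of shaft_seat below 0.008 m and angle between crank's own z axis and vertical below 0.2 rad and linear speed of crank below 0.02 m/s); the robot touches nothing.
It fails at once if the other crank is moved more than 50 mm (distance of round_crank from where it was at the start of the episode above 0.05 m).
It also fails if it takes over 64 s, if anything falls off the work surface, if the arm or the gripper's body presses on something with over 40 N, if the wrist force passes 120 N, or if a joint passes its speed limit or range.

## Robot

A 7-joint arm with a two-finger parallel gripper is mounted at the origin on the work surface. World frame = base frame: x ahead of the robot, y to its left, z up, the work surface at z = 0. Lengths are in m, angles in degrees, forces in N, time in s.
With the tool pointing down it reaches from about 0.425 to 0.875 m from the base axis. Payload 8.4 kg.
Tool frame: the origin (TCP) lies midway between the tips of the shut fingers; the grasp point (between the pads) lies 19 mm behind it; z points along the fingers, y is the direction in which the jaws open and shut (so a half turn about z gives the same grasp; the last joint's range is limited). The gripper opens to 85 mm and grips with 20 to 120 N. Pads are 22 mm wide; open, the fingers measure 114 mm over their backs; the gripper's body (76 mm by 85 mm) begins 54 mm behind the grasp point. The pads swing forward as they close: fully open they stand 13 mm farther back than shut.
Start: joints at [62.384, 19.091, 2.286, 83.961, -0.768, 76.965, -3.352], TCP at [0.243, -0.603, 0.231] pointing down, gripper open.
Joint ranges: [-147.57, 147.57], [-21.85, 119.76], [-74.77, 79.35], [14.55, 137.4], [-85.83, 265.84], [4.83, 119.75], [-152.11, 152.11]. Speed limits (degrees/s): [127.2, 127.2, 159.86, 159.86, 180, 180, 180].

## Interface

Orientations are given as [roll, pitch, yaw] about the fixed x, y, z axes, in that order (R = Rz(yaw) Ry(pitch) Rx(roll)).
In Python, from bench import bot gives the robot as it stands.
- The arm moves only by the shell command python3 -m creep 'ROWS' [FORCE]. ROWS is JSON, a list of rows, each an object with "linear": the shift along the tool's x, y, z in m, a list of three; "angular": the turn, a rotation vector about the tool's x, y, z in rad, a list of three; "grip": the gripper command: -1 is shut, 1 is fully open, values between are in proportion. In form: [{"linear": [x, y, z], "angular": [rx, ry, rz], "grip": grip}, ...]. A call has exactly 5 rows; each row shifts and turns the commanded pose from where the row before left it, along the tool's axes as they then stand; what a row does not reach is not made up. A row lasts 1/10 s, in which the tool goes at most 50 mm and 8.59 degrees, less where a joint would pass 70% of its speed; a pose out of reach is approached as far as the arm can. A call is refused whole if a number of a shift passes 0.05 or a number of a turn 0.15, either way. A call with a gripper value outside its range is refused whole. The fingers move at their own pace and stop on an object; FORCE is the grip in N (left out, the last holds). Time passes only in rows, so rows that do not move let the fingers close, or fill a call up. It gives the time, the measured TCP pose, the force and the opening at its end, in the units of the state.
- bot.observe(): the state, without advancing time (a new reading comes with each control period).
- bot.read_camera(name): name is "scene" or "top" or "wrist"; returns the picture (480x640x3 uint8, red, green, blue); there is no depth.
- bot.get_calibration(name): a dict with "K" (3x3 intrinsics, pixels), "eye" and "attitude" of the camera in the world; the wrist camera has in their place "tool_from_camera" (4x4, takes a point from camera to tool coordinates, whose origin is the TCP and whose axes are the flange's). Camera axes: x right, y down, z forward; pixel columns grow to the right and rows downward; lengths in m; the calibration is good to about 2 mm. A picture is of the moment at which its call begins: read the wrist's pose just before it. get_calibration takes no time and is no camera call.
- bot.job_done(): hands the job in, once; it reports no verdict.
The state is a dict: "clock": time; "joint_pos": joint angles; "joint_vel": joint speeds; "joint_torque": joint torques, N m; "tool_pos": TCP position; "tcp_rot": TCP orientation; "ft_force": force on the tool from outside, world axes, zero at the start; "torque": the same for the moment, N m; "finger_gap": finger opening in m.
Only numpy, scipy, OpenCV 4.12 (cv2) and the standard library are available. Lean on these libraries where they do the work, as an engineer would, in place of code of your own. Each camera call takes 0.05 s, during which the arm holds its last target.

## Working session

There is one attempt and no reset: what is moved stays moved. The work goes in short steps, Python scripts to look and compute and a shell command to move; the robot and the scene stay as the last step left them, time stands still between calls to the robot, and variables do not carry over. Pictures are saved under pics/ and viewed, and the job is handed in when it is done.

```bash
ls; mkdir -p pics
python3 - <<'E'
from bench import bot
import cv2
s=bot.observe()
for k,v in s.items(): print(k,v)
for n in ["scene","top","wrist"]:
    im=bot.read_camera(n); cv2.imwrite(f"pics/a_{n}.png",im[:,:,::-1])
    c=bot.get_calibration(n); print(n,c)
E
```

```text
pics
clock 0.0
joint_pos [62.38500036 19.13165615  2.28384339 84.01199915 -0.76860445 76.96508656
 -3.35059293]
joint_vel [-0.10298126  0.04320176 -0.02604779 -0.02398679 -0.00116826 -0.04615901
  0.09379175]
joint_torque [ 2.33618102e-04 -6.58560848e+01  1.36560235e+00 -4.05550754e+01
  1.67322048e-02  1.26899290e-02 -4.11341787e-06]
tool_pos [ 0.24258385 -0.60253861  0.2304142 ]
tcp_rot [-1.79906640e+02  5.28064754e-03  2.19319999e+01]
ft_force [-0.16181022  0.41366304 -0.539692  ]
torque [ 0.01581753  0.0054903  -0.04562019]
finger_gap 0.08557204208044938
scene {'K': array([[463.54256431,   0.        , 323.98616378],
       [  0.        , 463.54256431, 240.82034873],
       [  0.        ,   0.        ,   1.        ]]), 'eye': array([ 0.9733157 , -0.36739116,  0.75505286]), 'attitude': array([-138.59524051,    0.99672826,   57.7797358 ])}
top {'K': array([[547.46541107,   0.        , 323.28163971],
       [  0.        , 547.46541107, 240.21978753],
       [  0.        ,   0.        ,   1.        ]]), 'eye': array([ 0.4140738 , -0.05149027,  0.94699325]), 'attitude': array([-176.25008709,   -1.77139595,  -91.25682766])}
wrist {'K': array([[369.36786647,   0.        , 321.94544026],
       [  0.        , 369.36786647, 240.93134579],
       [  0.        ,   0.        ,   1.        ]]), 'tool_from_camera': array([[-2.44389215e-04, -9.52289608e-01, -3.05195744e-01,
         7.84906355e-02],
       [ 9.99999803e-01, -4.09011083e-04,  4.75458258e-04,
         3.35927215e-04],
       [-5.77602401e-04, -3.05195568e-01,  9.52289521e-01,
        -1.41957811e-01],
       [ 0.00000000e+00,  0.00000000e+00,  0.00000000e+00,
         1.00000000e+00]])}
```

View pics/a_scene.png

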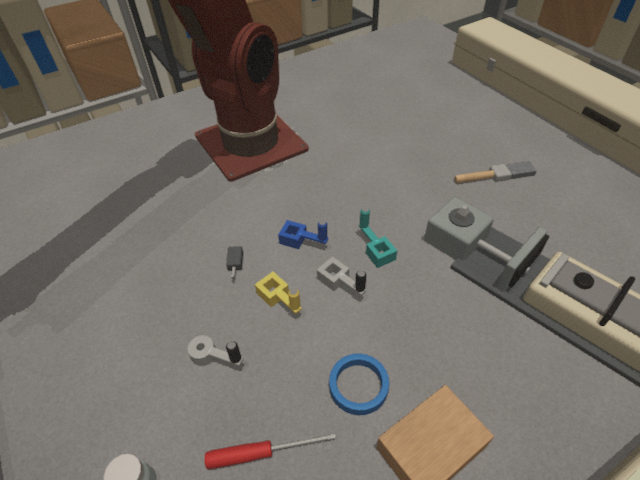

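View pics/a_top.png

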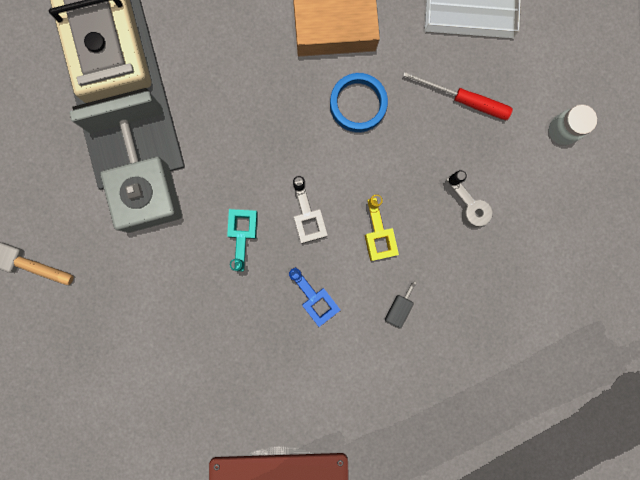

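View pics/a_wrist.png

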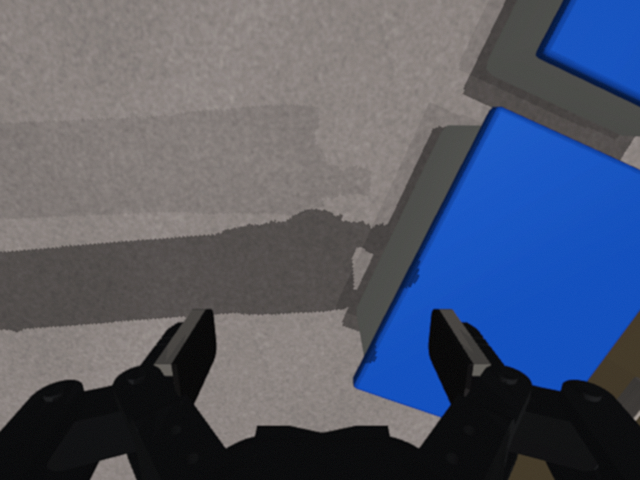

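Candidates in the top view: the grey square crank has its hub at (310,225) and knob at (299,183). The round-hub grey crank is at (478,212). The blue one is at (320,306), turquoise at (243,222) and yellow at (381,245). By its description, the one I want is the grey square hub at (310,225). The shaft on the gearbox is at about (134,191). Next I'll check crops and measure.

```bash
cat > h.py <<'E'
import numpy as np, cv2
from scipy.spatial.transform import Rotation as R
from bench import bot
def pose(n,s=None):
    c=bot.get_calibration(n); K=c["K"]
    if n=="wrist":
        T=np.eye(4);T[:3,:3]=R.from_euler('xyz',s["tcp_rot"],degrees=True).as_matrix();T[:3,3]=s["tool_pos"]
        T=T@c["tool_from_camera"]; return K,T[:3,:3],T[:3,3]
    return K,R.from_euler('xyz',c["attitude"],degrees=True).as_matrix(),np.array(c["eye"])
def cast(P,uv,z):
    K,Rm,e=P; uv=np.atleast_2d(uv).astype(float)
    d=(Rm@np.linalg.inv(K)@np.c_[uv,np.ones(len(uv))].T).T
    return e+d*((z-e[2])/d[:,2])[:,None]
def proj(P,X):
    K,Rm,e=P; q=(np.atleast_2d(X)-e)@Rm@K.T; return q[:,:2]/q[:,2:]
def blobs(m,amin=30):
    n,l,st,c=cv2.connectedComponentsWithStats(m.astype(np.uint8)); return [(st[i].tolist(),c[i].round(1).tolist()) for i in range(1,n) if st[i][4]>amin]
E
python3 - <<'E'
from h import *
im=cv2.imread("pics/a_top.png"); sc=cv2.imread("pics/a_scene.png")
a=cv2.resize(im[165:255,260:360],None,fx=4,fy=4,interpolation=cv2.INTER_CUBIC)
b=cv2.resize(im[140:240,90:190],None,fx=3.6,fy=3.6,interpolation=cv2.INTER_CUBIC)
cv2.imwrite("pics/b1.png",np.hstack([a,b[:360]]))
c=cv2.resize(sc[180:320,300:560],None,fx=3,fy=3,interpolation=cv2.INTER_CUBIC); cv2.imwrite("pics/b2.png",c)
P=pose("top")
roi=im[165:255,285:335].astype(int)
mx=roi.max(2);mn=roi.min(2)
m=(mn>175)
print(blobs(m))
m2=mx<60; print(blobs(m2,10))
E
```

```text
[([9, 28, 33, 50, 648], [23.8, 55.5])]
[([8, 11, 12, 15, 82], [13.8, 19.8])]
```

View pics/b1.png

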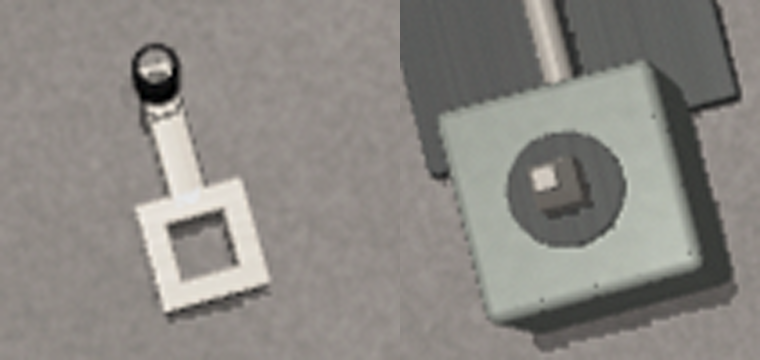

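View pics/b2.png

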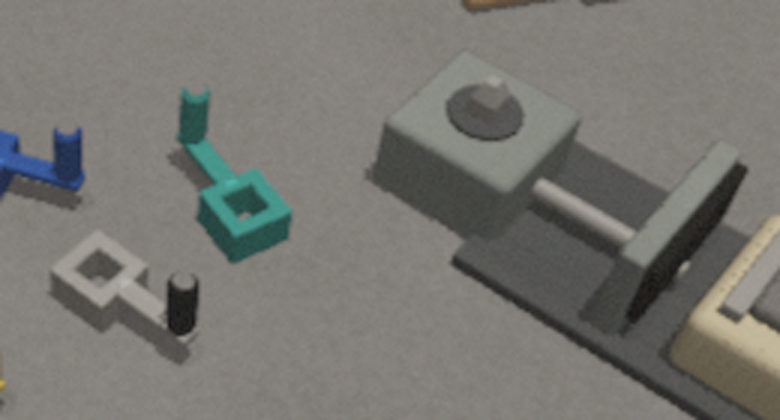

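The crop shows a grey square hub with a black knob, so this is the right crank. The flange and shaft are clear on the gearbox too. Now to turn these pixels into positions.

Run:
```python
from h import *
im=cv2.imread("pics/a_top.png"); P=pose("top"); S=pose("scene")
f=lambda l,x0,y0,s:np.array([[ (u+.5)/s-.5+x0,(v+.5)/s-.5+y0] for u,v in l])
hub=f([(137,207),(240,180),(270,282),(165,312)],260,165,4)
H=cast(P,hub,.03); print("hub",H.mean(0),np.linalg.norm(np.diff(H,axis=0),axis=1))
e=H[[0,1]].mean(0)-H[[2,3]].mean(0); print("yaw edges",np.degrees(np.arctan2(e[1],e[0])))
kn=cast(P,f([(157,64)],260,165,4),.078)[0]; print("knob",kn); d=kn-H.mean(0); print(np.linalg.norm(d[:2]),np.degrees(np.arctan2(d[1],d[0])))
# flange dark ellipse
roi=im[140:240,90:190]; m=((roi.max(2)<112)&(np.arange(100)[None]>25)&(np.arange(100)[None]<66)&(np.arange(100)[:,None]>30)&(np.arange(100)[:,None]<75))
print(blobs(m))
print("flange",cast(P,f([(166,188)],90,140,3.6),.07),"size",np.linalg.norm(np.diff(cast(P,f([(106,188),(225,188)],90,140,3.6),.07),axis=0)))
print("tip",cast(P,f([(143,178)],90,140,3.6),.098))
box=cast(P,f([(40,115),(245,62),(298,262),(92,320)],90,140,3.6),.07)
print("box",box.mean(0),np.linalg.norm(np.diff(box,axis=0),axis=1)); e=box[[0,1]].mean(0)-box[[2,3]].mean(0);print(np.degrees(np.arctan2(e[1],e[0])))
# scene
g=lambda u,v:[[ (u+.5)/3-.5+300,(v+.5)/3-.5+180]]
print("scene flange",cast(S,g(485,110),.07),"knobtop",cast(S,g(183,280),.078),"tip",cast(S,g(494,84),.098))
print("reach",np.hypot(*kn[:2]))
```

```text
hub [ 0.49809028 -0.06000504  0.03      ] [0.04482343 0.04487524 0.04584913]
yaw edges 14.430780064192131
knob [ 0.56680518 -0.04262728  0.078     ]
0.070878234621664 14.19232986447771
[([30, 37, 33, 32, 763], [46.2, 52.5])]
flange [[0.55438676 0.21826933 0.07      ]] size 0.05230272614407305
tip [[0.55440782 0.21944229 0.098     ]]
box [0.55374597 0.21698051 0.07      ] [0.09304986 0.09312238 0.09348165]
14.233114199045156
scene flange [[0.55312853 0.21654242 0.07      ]] knobtop [[ 0.56509906 -0.04459777  0.078     ]] tip [[0.55562542 0.21455764 0.098     ]]
reach 0.5684058376390619
```

Measurements agree across views and with the given sizes:

| Item | Measured | Check |
|---|---|---|
| Hub | (0.498, -0.060) | |
| Knob | (0.566, -0.043) | radius 70.9 mm, given 70 |
| Crank yaw | 14.3° | |
| Flange | (0.554, 0.2175) | size 52.3 mm, given 52 |

I'll move over the knob, then turn the jaws along the crank arm (yaw 104).

```bash
R1='x'
python3 -m creep '[{"linear":[0.034,-0.0266,0],"angular":[0,0,0],"grip":1},{"linear":[0.034,-0.0266,0],"angular":[0,0,0],"grip":1},{"linear":[0.034,-0.0266,0],"angular":[0,0,0],"grip":1},{"linear":[0.034,-0.0266,0],"angular":[0,0,0],"grip":1},{"linear":[0.034,-0.0266,0],"angular":[0,0,0],"grip":1}]' 60
python3 -m creep '[{"linear":[0.034,-0.0266,0],"angular":[0,0,0],"grip":1},{"linear":[0.034,-0.0266,0],"angular":[0,0,0],"grip":1},{"linear":[0.034,-0.0266,0],"angular":[0,0,0],"grip":1},{"linear":[0.034,-0.0266,0],"angular":[0,0,0],"grip":1},{"linear":[0.034,-0.0266,0],"angular":[0,0,0],"grip":1}]'
```

```text
clock: 0.65
tool_pos: [0.3513, -0.4143, 0.2312]
tcp_rot: [-180.0, 0.0, 21.9]
ft_force: [0.4, 0.2, -0.1]
finger_gap: 0.0856
clock: 1.15
tool_pos: [0.4593, -0.2275, 0.2313]
tcp_rot: [180.0, 0.0, 21.9]
ft_force: [0.5, -0.6, -0.1]
finger_gap: 0.0855
```

```bash
python3 -m creep '[{"linear":[0.034,-0.0266,0],"angular":[0,0,0],"grip":1},{"linear":[0.034,-0.0266,0],"angular":[0,0,0],"grip":1},{"linear":[0.034,-0.0266,0],"angular":[0,0,0],"grip":1},{"linear":[0.034,-0.0266,0],"angular":[0,0,0],"grip":1},{"linear":[0.034,-0.0266,0],"angular":[0,0,0],"grip":1}]'
python3 -m creep '[{"linear":[0,0,0],"angular":[0,0,-0.144],"grip":1},{"linear":[0,0,0],"angular":[0,0,-0.144],"grip":1},{"linear":[0,0,0],"angular":[0,0,-0.144],"grip":1},{"linear":[0,0,0],"angular":[0,0,-0.144],"grip":1},{"linear":[0,0,0],"angular":[0,0,-0.144],"grip":1}]'
python3 -m creep '[{"linear":[0,0,0],"angular":[0,0,-0.144],"grip":1},{"linear":[0,0,0],"angular":[0,0,-0.144],"grip":1},{"linear":[0,0,0],"angular":[0,0,-0.144],"grip":1},{"linear":[0,0,0],"angular":[0,0,-0.144],"grip":1},{"linear":[0,0,0],"angular":[0,0,-0.144],"grip":1}]'
python3 - <<'E'
from h import *
s=bot.observe(); print(s["joint_pos"])
im=bot.read_camera("wrist")[:,:,::-1]; cv2.imwrite("pics/c.png",im)
print(s["tool_pos"],s["tcp_rot"])
print(proj(pose("wrist",s),[[.566,-.043,.078],[.498,-.060,.03],[.566,-.043,.03]]))
E
```

```text
clock: 1.65
tool_pos: [0.5673, -0.0408, 0.2313]
tcp_rot: [180.0, 0.0, 21.9]
ft_force: [-0.1, -0.2, -0.1]
finger_gap: 0.0855
clock: 2.15
tool_pos: [0.5667, -0.0423, 0.231]
tcp_rot: [-180.0, 0.0, 63.5]
ft_force: [-0.2, -0.5, -0.4]
finger_gap: 0.0854
clock: 2.65
tool_pos: [0.5666, -0.0424, 0.2311]
tcp_rot: [-180.0, -0.0, 104.8]
ft_force: [-0.8, -0.5, -0.6]
finger_gap: 0.0849
[ 29.149062    12.52430022 -33.8819996   94.14698304   7.16504749
  75.54250545   8.87733167]
[ 0.56664451 -0.04235823  0.23105623] [-1.79972473e+02 -1.19018657e-02  1.04775778e+02]
[[320.63254448 222.02415906]
 [246.90428658 208.10477388]
 [320.80771816 209.02182065]]
```

View pics/c.png

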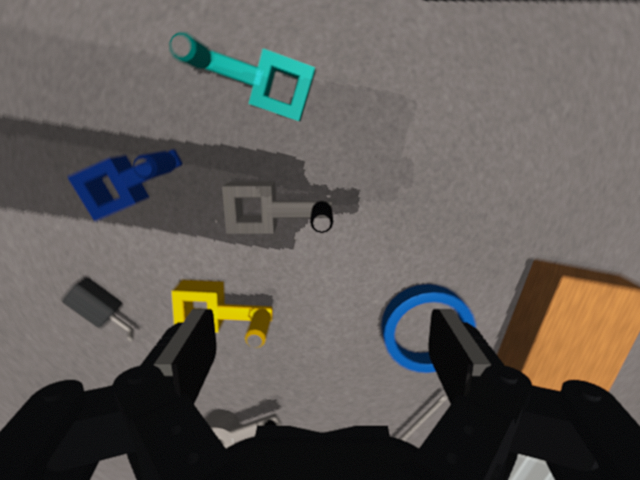

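The wrist view shows the knob top at (321,217) and the square hub at (247,209), as predicted. The TCP is centred over the knob within 1 mm. Descending and gripping.

```bash
python3 -m creep '[{"linear":[0,0,0.03],"angular":[0,0,0],"grip":1},{"linear":[0,0,0.03],"angular":[0,0,0],"grip":1},{"linear":[0,0,0.03],"angular":[0,0,0],"grip":1},{"linear":[0,0,0.03],"angular":[0,0,0],"grip":1},{"linear":[0,0,0.03],"angular":[0,0,0],"grip":1}]'
python3 -m creep '[{"linear":[0,0,0.015],"angular":[0,0,0],"grip":1},{"linear":[0,0,0.015],"angular":[0,0,0],"grip":1},{"linear":[0,0,0.010],"angular":[0,0,0],"grip":1},{"linear":[0,0,0],"angular":[0,0,0],"grip":1},{"linear":[0,0,0],"angular":[0,0,0],"grip":-1}]' 80
python3 -m creep '[{"linear":[0,0,0],"angular":[0,0,0],"grip":-1},{"linear":[0,0,0],"angular":[0,0,0],"grip":-1},{"linear":[0,0,0],"angular":[0,0,0],"grip":-1},{"linear":[0,0,0],"angular":[0,0,0],"grip":-1},{"linear":[0,0,0],"angular":[0,0,0],"grip":-1}]' 80
python3 -m creep '[{"linear":[0,0,0],"angular":[0,0,0],"grip":-1},{"linear":[0,0,0],"angular":[0,0,0],"grip":-1},{"linear":[0,0,0],"angular":[0,0,0],"grip":-1},{"linear":[0,0,0],"angular":[0,0,0],"grip":-1},{"linear":[0,0,0],"angular":[0,0,0],"grip":-1}]'
python3 - <<'E'
from h import *
s=bot.observe()
im=bot.read_camera("wrist")[:,:,::-1]; cv2.imwrite("pics/d.png",im)
im=bot.read_camera("scene")[:,:,::-1]; cv2.imwrite("pics/d2.png",cv2.resize(im[120:340,230:530],None,fx=2.5,fy=2.5))
E
```

```text
clock: 3.2
tool_pos: [0.5666, -0.0424, 0.0801]
tcp_rot: [-180.0, -0.0, 104.2]
ft_force: [-0.6, -1.8, 0.3]
finger_gap: 0.0859
clock: 3.7
tool_pos: [0.5674, -0.0423, 0.0421]
tcp_rot: [179.9, 0.0, 104.4]
ft_force: [-0.1, -1.1, 0.5]
finger_gap: 0.0731
clock: 4.2
tool_pos: [0.5672, -0.0423, 0.0418]
tcp_rot: [180.0, 0.0, 104.4]
ft_force: [0.3, -0.0, 4.8]
finger_gap: 0.0178
clock: 4.7
tool_pos: [0.5672, -0.0423, 0.0418]
tcp_rot: [180.0, 0.0, 104.4]
ft_force: [0.5, -0.0, 5.0]
finger_gap: 0.0181
```

View pics/d.png

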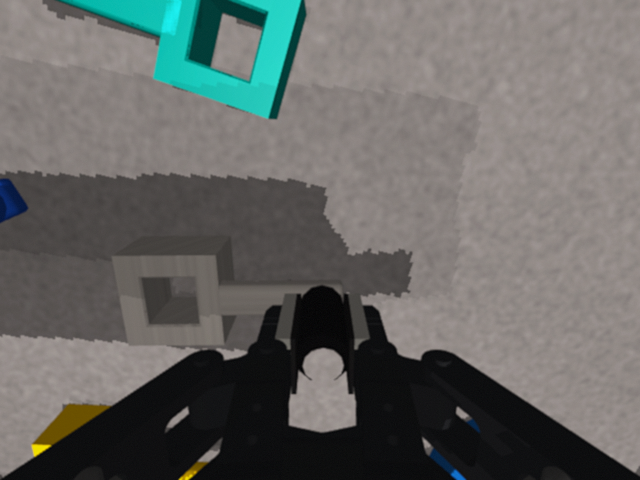

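View pics/d2.png

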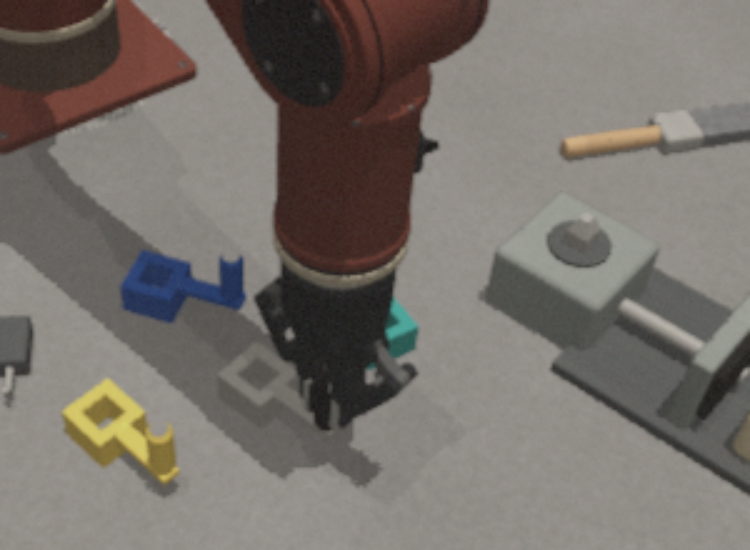

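Gripped: the opening reads 18 mm on the knob, with the hub at (172,300) in the wrist view. Lifting gently.

```bash
python3 -m creep '[{"linear":[0,0,-0.003],"angular":[0,0,0],"grip":-1},{"linear":[0,0,-0.008],"angular":[0,0,0],"grip":-1},{"linear":[0,0,-0.013],"angular":[0,0,0],"grip":-1},{"linear":[0,0,-0.018],"angular":[0,0,0],"grip":-1},{"linear":[0,0,-0.02],"angular":[0,0,0],"grip":-1}]'
python3 -m creep '[{"linear":[0,0,-0.02],"angular":[0,0,0],"grip":-1},{"linear":[0,0,-0.02],"angular":[0,0,0],"grip":-1},{"linear":[0,0,-0.018],"angular":[0,0,0],"grip":-1},{"linear":[0,0,-0.012],"angular":[0,0,0],"grip":-1},{"linear":[0,0,-0.006],"angular":[0,0,0],"grip":-1}]'
python3 - <<'E'
from h import *
s=bot.observe(); print(s["tool_pos"],s["finger_gap"],s["ft_force"])
im=bot.read_camera("wrist")[:,:,::-1]; cv2.imwrite("pics/e.png",im)
im=bot.read_camera("scene")[:,:,::-1]; cv2.imwrite("pics/e2.png",cv2.resize(im[120:340,230:530],None,fx=2.5,fy=2.5))
E
```

```text
clock: 5.3
tool_pos: [0.5666, -0.0422, 0.1045]
tcp_rot: [-180.0, -0.0, 104.4]
ft_force: [0.0, -0.1, -1.1]
finger_gap: 0.018
clock: 5.8
tool_pos: [0.5673, -0.0423, 0.181]
tcp_rot: [179.9, 0.0, 104.4]
ft_force: [-0.3, -0.4, -0.6]
finger_gap: 0.0182
[ 0.56729517 -0.04229897  0.18098066] 0.018151921502587043 [-0.25947164 -0.41385539 -0.60337283]
```

View pics/e.png

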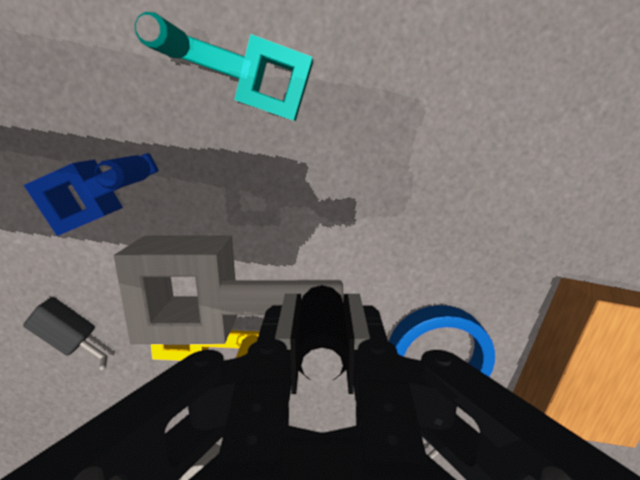

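View pics/e2.png

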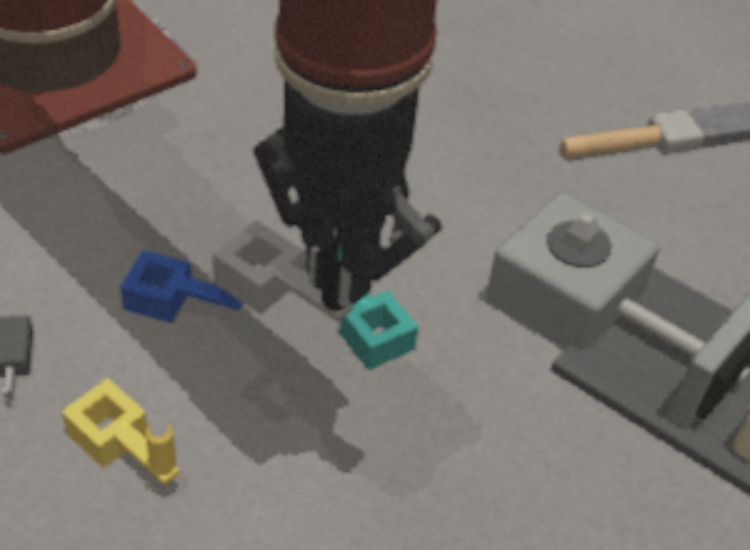

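The crank is held level: the hub has stayed at the same pixel (175,300), and there is no sag. I'll move gently toward the shaft and look at the square's angle.

```bash
python3 -m creep '[{"linear":[0.006,0.003,0],"angular":[0,0,0],"grip":-1},{"linear":[0.012,0.006,0],"angular":[0,0,0],"grip":-1},{"linear":[0.018,0.009,0],"angular":[0,0,0],"grip":-1},{"linear":[0.024,0.012,0],"angular":[0,0,0],"grip":-1},{"linear":[0.024,0.012,0],"angular":[0,0,0],"grip":-1}]'
python3 -m creep '[{"linear":[0.018,0.009,0],"angular":[0,0,0],"grip":-1},{"linear":[0.012,0.006,0],"angular":[0,0,0],"grip":-1},{"linear":[0.006,0.003,0],"angular":[0,0,0],"grip":-1},{"linear":[0,0,0],"angular":[0,0,0],"grip":-1},{"linear":[0,0,0],"angular":[0,0,0],"grip":-1}]'
python3 - <<'E'
from h import *
s=bot.observe(); print(s["tool_pos"],s["tcp_rot"])
im=bot.read_camera("wrist")[:,:,::-1]; cv2.imwrite("pics/f.png",im)
P=pose("wrist",s); u=proj(P,[[.554,.2175,.098],[.554,.2175,.07]]); print(u)
c=u[0].astype(int); cr=im[max(c[1]-60,0):c[1]+70,c[0]-65:c[0]+65]; print(c, max(c[1]-60,0))
cv2.imwrite("pics/f2.png",cv2.resize(cr,None,fx=4.5,fy=4.5,interpolation=cv2.INTER_CUBIC))
E
```

```text
clock: 6.4
tool_pos: [0.5864, 0.0516, 0.1786]
tcp_rot: [-179.9, -0.0, 104.5]
ft_force: [0.9, 0.5, -1.3]
finger_gap: 0.0177
clock: 6.9
tool_pos: [0.595, 0.0879, 0.1791]
tcp_rot: [-180.0, 0.0, 104.4]
ft_force: [0.5, -0.5, -0.9]
finger_gap: 0.0177
[0.59498676 0.0878966  0.17906402] [-1.79966879e+02  2.20056444e-02  1.04386493e+02]
[[307.07340603   6.96439823]
 [308.87295648  20.82849123]]
[307   6] 0
```

View pics/f.png

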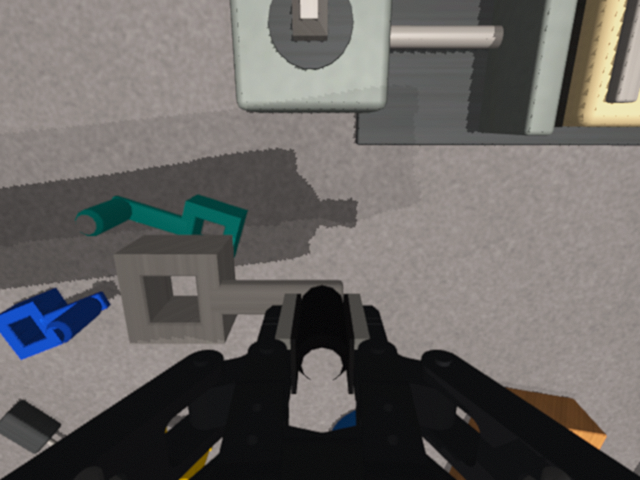

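View pics/f2.png

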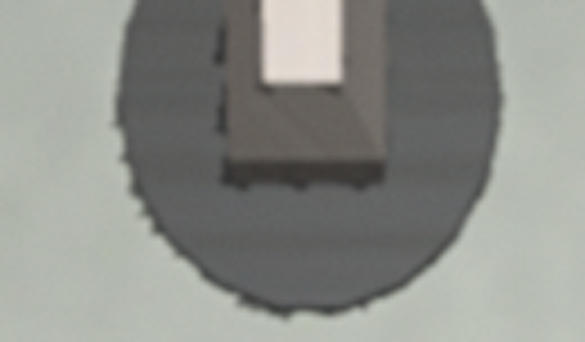

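The shaft's square edges are level in the wrist view, so it is already square to the crank (yaw ≈14.4°). Its tip is at (309, <19), with the flange centre column at about 311. Next I refine its centre, and the hub's offset from the tool, in the same camera.

Run:
```python
from h import *
s=dict(tool_pos=np.array([0.59498676,0.0878966,0.17906402]),tcp_rot=np.array([-179.96688,0.022,104.386]))
P=pose("wrist",s); Rt=R.from_euler('xyz',s["tcp_rot"],degrees=True).as_matrix()
g=lambda u,v:[(u+.5)/4.5-.5+242,(v+.5)/4.5-.5]
tool=lambda X:(X-s["tool_pos"])@Rt
for n,uv,z in [("flL",g(118,100),.07),("flR",g(500,100),.07),("flB",g(300,313),.07),("sqL",g(226,160),.084),("sqR",g(385,160),.084),("tipL",g(262,83),.098),("tipR",g(342,83),.098),]:
    print(n,(tool(cast(P,[uv],z))*1000).round(1))
print("model shaft",(tool(np.array([[.554,.2175,.07]]))*1000).round(1))
# hub top, z = tool z -.0418+.03
im=cv2.imread("pics/f.png"); cv2.imwrite("pics/f3.png",cv2.resize(im[225:355,105:245],None,fx=4.5,fy=4.5,interpolation=cv2.INTER_CUBIC))
```

```text
flL [[135.2 -32.  109. ]]
flR [[135.2  18.8 109. ]]
flB [[109.3  -8.1 109. ]]
sqL [[125.3 -16.8  95. ]]
sqR [[125.3   3.4  95. ]]
tipL [[130.6 -11.4  81. ]]
tipR [[130.6  -1.9  81. ]]
model shaft [[135.8  -7.4 109. ]]
```

View pics/f3.png

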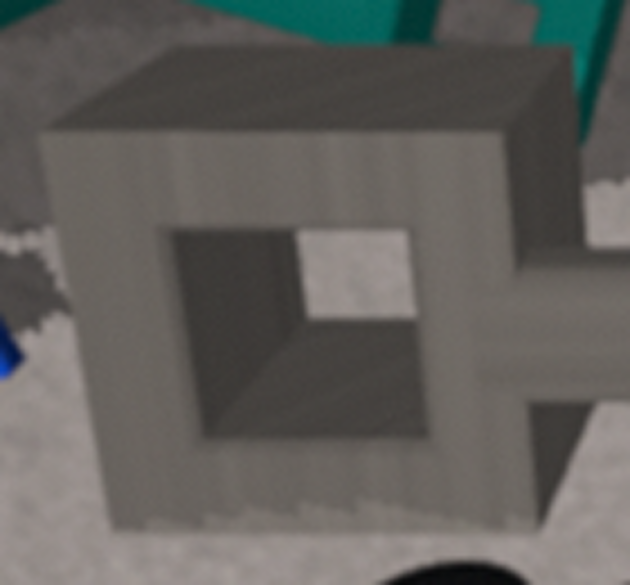

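Run:
```python
from h import *
s=dict(tool_pos=np.array([0.59498676,0.0878966,0.17906402]),tcp_rot=np.array([-179.96688,0.022,104.386]))
P=pose("wrist",s); Rt=R.from_euler('xyz',s["tcp_rot"],degrees=True).as_matrix()
g=lambda u,v:[(u+.5)/4.5-.5+105,(v+.5)/4.5-.5+225]
tool=lambda X:(X-s["tool_pos"])@Rt
uv=[g(42,130),g(503,130),g(540,530),g(112,530)]; hv=[g(170,230),g(412,230),g(430,437),g(203,437)]
for q in (uv,hv):
  X=tool(cast(P,q,s["tool_pos"][2]-.0118))*1000; print(X.round(1),X.mean(0))
# underside hole corners (far): visible (298,230)? bottom edges
X=tool(cast(P,[g(180,45),g(572,45)],s["tool_pos"][2]-.0418))*1000; print(X)
```

```text
[[ 22.7 -91.6  11.8]
 [ 22.7 -46.3  11.8]
 [-22.6 -46.4  11.8]
 [-22.6 -92.   11.9]] [  0.06914435 -69.08454673  11.83991083]
[[ 12.1 -80.6  11.8]
 [ 12.1 -56.4  11.8]
 [-11.4 -57.   11.8]
 [-11.4 -80.7  11.9]] [  0.34862323 -68.67252566  11.83956535]
[[ 22.36009174 -91.82679     41.84450517]
 [ 22.35130725 -46.55131587  41.81833691]]
```

In tool axes the hub is at (0.1, -69) mm, level and 45–46 mm wide. The shaft is at (135.2, -6.6) mm, with the flange edge, square and tip agreeing. I'll shift by (135, 62.5) mm.

```bash
python3 -m creep '[{"linear":[0.006,0.003,0],"angular":[0,0,0],"grip":-1},{"linear":[0.012,0.0055,0],"angular":[0,0,0],"grip":-1},{"linear":[0.018,0.008,0],"angular":[0,0,0],"grip":-1},{"linear":[0.022,0.010,0],"angular":[0,0,0],"grip":-1},{"linear":[0.022,0.010,0],"angular":[0,0,0],"grip":-1}]'
python3 -m creep '[{"linear":[0.020,0.0095,0],"angular":[0,0,0],"grip":-1},{"linear":[0.017,0.008,0],"angular":[0,0,0],"grip":-1},{"linear":[0.012,0.0055,0],"angular":[0,0,0],"grip":-1},{"linear":[0.006,0.003,0],"angular":[0,0,0],"grip":-1},{"linear":[0,0,0],"angular":[0,0,0],"grip":-1}]'
python3 - <<'E'
from h import *
s=bot.observe(); print(s["tool_pos"],s["tcp_rot"],s["joint_pos"])
im=bot.read_camera("wrist")[:,:,::-1]; cv2.imwrite("pics/g.png",im)
im=bot.read_camera("scene")[:,:,::-1]; cv2.imwrite("pics/g2.png",cv2.resize(im[120:340,370:640],None,fx=2.5,fy=2.5))
P=pose("wrist",s);Rt=R.from_euler('xyz',s["tcp_rot"],degrees=True).as_matrix()
sh=np.array([0.59498676,0.0878966,0.17906402])+R.from_euler('xyz',[-179.967,.022,104.386],degrees=True).as_matrix()@[.1352,-.0066,.109]
print("shaft world",sh,"in tool now",(sh-s["tool_pos"])@Rt)
E
```

```text
clock: 7.45
tool_pos: [0.6106, 0.1771, 0.1795]
tcp_rot: [180.0, -0.0, 104.4]
ft_force: [1.1, 0.2, -1.7]
finger_gap: 0.0178
clock: 7.95
tool_pos: [0.6217, 0.2363, 0.1792]
tcp_rot: [-180.0, -0.0, 104.5]
ft_force: [-0.7, -0.9, -0.6]
finger_gap: 0.0182
[0.62169033 0.23625067 0.17918668] [-1.79987431e+02 -3.10821045e-02  1.04508643e+02] [  2.90610828  27.21080241 -37.87199911  83.80236081  16.87977618
  74.76159365 -21.81477109]
shaft world [0.55495243 0.21716132 0.07001593] in tool now [-0.00182023 -0.06936805  0.109185  ]
```

View pics/g.png

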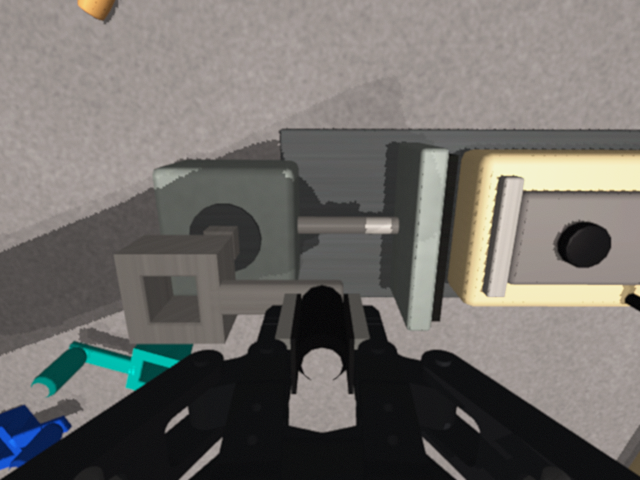

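View pics/g2.png

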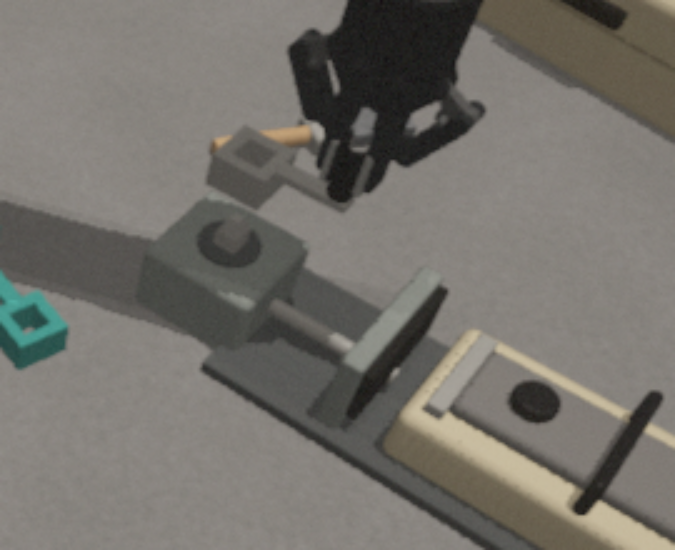

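Hub is above the shaft, about 1.5 mm past it along tool x. Correcting that and lowering.

```bash
python3 -m creep '[{"linear":[-0.0015,0,0.008],"angular":[0,0,0],"grip":-1},{"linear":[0,0,0.010],"angular":[0,0,0],"grip":-1},{"linear":[0,0,0.010],"angular":[0,0,0],"grip":-1},{"linear":[0,0,0.008],"angular":[0,0,0],"grip":-1},{"linear":[0,0,0.004],"angular":[0,0,0],"grip":-1}]'
python3 - <<'E'
from h import *
s=bot.observe(); print(s["tool_pos"],s["tcp_rot"])
im=bot.read_camera("wrist")[:,:,::-1]; cv2.imwrite("pics/i.png",im)
Rt=R.from_euler('xyz',s["tcp_rot"],degrees=True).as_matrix()
print((np.array([.55495,.21716,.07])-s["tool_pos"])@Rt)
E
```

```text
clock: 8.55
tool_pos: [0.6218, 0.2333, 0.1378]
tcp_rot: [-179.9, 0.0, 104.4]
ft_force: [0.4, 0.5, -2.0]
finger_gap: 0.0181
[0.6217592  0.23329922 0.13781675] [-1.79903986e+02  5.42713353e-03  1.04431022e+02]
[ 0.00102623 -0.06860964  0.06793172]
```

View pics/i.png

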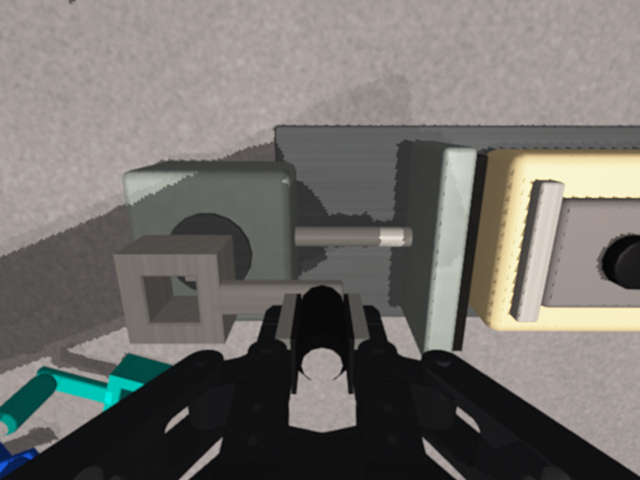

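```bash
python3 -m creep '[{"linear":[0.0007,0,0.005],"angular":[0,0,0],"grip":-1},{"linear":[0,0,0.005],"angular":[0,0,0],"grip":-1},{"linear":[0,0,0.004],"angular":[0,0,0],"grip":-1},{"linear":[0,0,0.003],"angular":[0,0,0],"grip":-1},{"linear":[0,0,0.0],"angular":[0,0,0],"grip":-1}]'
python3 - <<'E'
from h import *
s=bot.observe()
Rt=R.from_euler('xyz',s["tcp_rot"],degrees=True).as_matrix()
print((np.array([.55495,.21716,.07])-s["tool_pos"])@Rt,s["ft_force"],s["torque"])
E
```

```text
clock: 9.1
tool_pos: [0.6219, 0.2343, 0.1218]
tcp_rot: [-180.0, 0.0, 104.4]
ft_force: [0.0, 1.2, -1.7]
finger_gap: 0.0179
[ 0.00014146 -0.0690753   0.05186979] [ 0.03500808  1.19157137 -1.68609077] [ 0.00683616 -0.06536339  0.0236432 ]
```

It is entering without any contact force. Lowering the last 10 mm.

```bash
python3 -m creep '[{"linear":[0,0,0.004],"angular":[0,0,0],"grip":-1},{"linear":[0,0,0.003],"angular":[0,0,0],"grip":-1},{"linear":[0,0,0.002],"angular":[0,0,0],"grip":-1},{"linear":[0,0,0.0015],"angular":[0,0,0],"grip":-1},{"linear":[0,0,0.0],"angular":[0,0,0],"grip":-1}]'
python3 - <<'E'
from h import *
s=bot.observe()
Rt=R.from_euler('xyz',s["tcp_rot"],degrees=True).as_matrix()
print((np.array([.55495,.21716,.07])-s["tool_pos"])@Rt,s["ft_force"],s["torque"],s["joint_pos"])
im=bot.read_camera("wrist")[:,:,::-1]; cv2.imwrite("pics/j.png",im)
im=bot.read_camera("scene")[:,:,::-1]; cv2.imwrite("pics/j2.png",cv2.resize(im[120:340,370:640],None,fx=2.5,fy=2.5))
E
```

```text
clock: 9.6
tool_pos: [0.6222, 0.2344, 0.1121]
tcp_rot: [180.0, -0.0, 104.4]
ft_force: [-0.2, -1.1, 2.2]
finger_gap: 0.0181
[ 3.10319437e-05 -6.94099377e-02  4.21034743e-02] [-0.18765334 -1.05535122  2.15748626] [-0.13380704  0.16984389  0.06889883] [  2.51400058  30.17666626 -36.83927786  87.96875261  18.94495016
  68.188741   -23.24496426]
```

View pics/j.png

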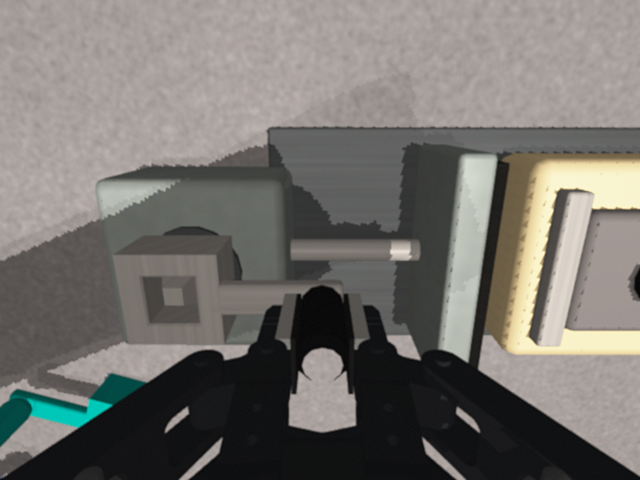

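View pics/j2.png

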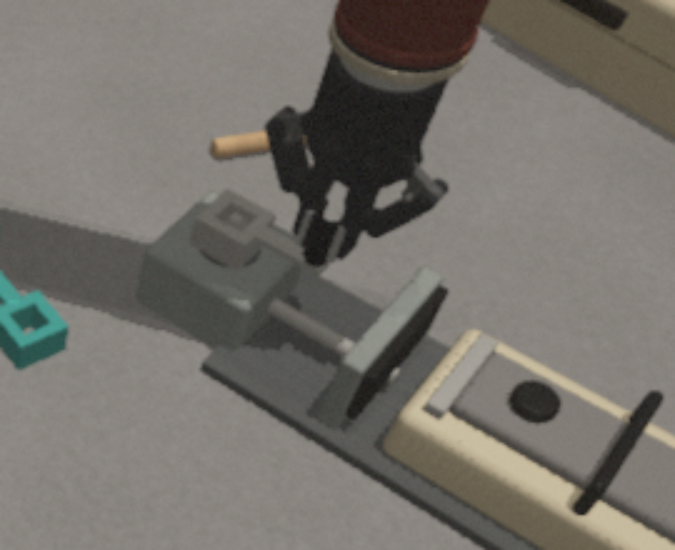

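Fully seated: the shaft tip is centred in the hole at (173,297), TCP z is 0.112 m (0.0418 + 0.070), and there is a 2 N contact force. I'll wind clockwise in 15° chords with the hand's yaw fixed.

```bash
python3 -m creep '[{"linear":[-0.0181,-0.0024,0],"angular":[0,0,0],"grip":-1},{"linear":[-0.0169,-0.007,0],"angular":[0,0,0],"grip":-1},{"linear":[-0.0145,-0.0111,0],"angular":[0,0,0],"grip":-1},{"linear":[-0.0111,-0.0145,0],"angular":[0,0,0],"grip":-1},{"linear":[-0.007,-0.0169,0],"angular":[0,0,0],"grip":-1}]'
cat > w.py <<'E'
from h import *
import sys
s=bot.observe()
Rt=R.from_euler('xyz',s["tcp_rot"],degrees=True).as_matrix()
t=(s["tool_pos"]-np.array([.55495,.21716,.07]))@Rt
th=np.degrees(np.arctan2(-t[0],t[1]))%360
c=np.radians(float(sys.argv[1])); goal=.07*np.array([-np.sin(c),np.cos(c)])
print("tool xy",(t*1000).round(1),"r",(np.hypot(t[0],t[1])*1000).round(1),"theta",th.round(1),"goal-now mm",((goal-t[:2])*1000).round(1),"F",s["ft_force"].round(1),s["tcp_rot"].round(1),s["joint_pos"].round(0),s["clock"])
if len(sys.argv)>2:
    im=bot.read_camera("wrist")[:,:,::-1]; cv2.imwrite(sys.argv[2],im)
E
python3 w.py 75 pics/k.png
```

```text
clock: 10.2
tool_pos: [0.588, 0.1559, 0.1118]
tcp_rot: [-180.0, -0.1, 104.4]
ft_force: [-2.2, 8.8, -0.6]
finger_gap: 0.0181
tool xy [-67.4  16.8 -41.9] r 69.5 theta 76.0 goal-now mm [-0.2  1.3] F [-2.2  8.8 -0.6] [-1.800e+02 -1.000e-01  1.044e+02] [ 11.  24. -38.  96.  16.  65. -16.] 10.2
```

View pics/k.png

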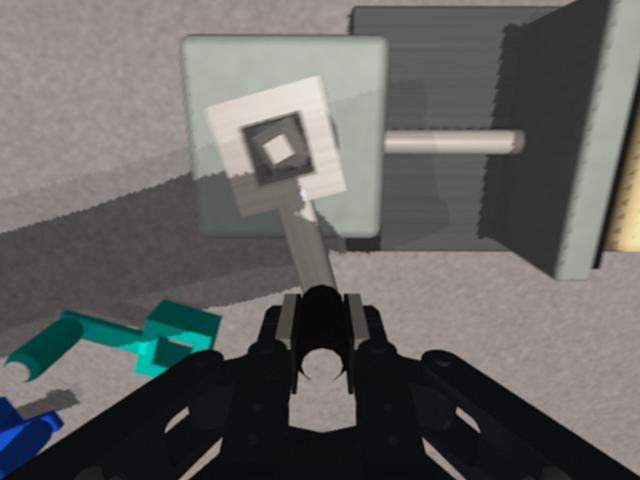

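The crank turned 75° and is still seated. The shaft follows with about 13° of slack, visible at (278,150). Continuing.

```bash
python3 -m creep '[{"linear":[-0.0024,-0.0181,0],"angular":[0,0,0],"grip":-1},{"linear":[0.0024,-0.0181,0],"angular":[0,0,0],"grip":-1},{"linear":[0.007,-0.0169,0],"angular":[0,0,0],"grip":-1},{"linear":[0.0111,-0.0145,0],"angular":[0,0,0],"grip":-1},{"linear":[0.0145,-0.0111,0],"angular":[0,0,0],"grip":-1}]'
python3 w.py 150
python3 -m creep '[{"linear":[0.0169,-0.007,0],"angular":[0,0,0],"grip":-1},{"linear":[0.0181,-0.0024,0],"angular":[0,0,0],"grip":-1},{"linear":[0.0181,0.0024,0],"angular":[0,0,0],"grip":-1},{"linear":[0.0169,0.007,0],"angular":[0,0,0],"grip":-1},{"linear":[0.0145,0.0111,0],"angular":[0,0,0],"grip":-1}]'
python3 w.py 225
```

```text
clock: 10.75
tool_pos: [0.5051, 0.1679, 0.1124]
tcp_rot: [179.8, -0.0, 104.4]
ft_force: [7.3, 5.9, -3.9]
finger_gap: 0.0181
tool xy [-35.3 -60.4 -42.7] r 70.0 theta 149.7 goal-now mm [ 0.3 -0.2] F [ 7.3  5.9 -3.9] [179.8  -0.  104.4] [ 13.  15. -41. 107.  11.  62. -18.] 10.75
clock: 11.25
tool_pos: [0.4932, 0.2527, 0.1123]
tcp_rot: [-179.9, 0.0, 104.5]
ft_force: [-1.2, -0.8, 3.1]
finger_gap: 0.0182
tool xy [ 49.8 -51.  -42.2] r 71.3 theta 224.3 goal-now mm [-0.3  1.5] F [-1.2 -0.8  3.1] [-179.9    0.   104.5] [  5.  19. -42. 104.  14.  63. -28.] 11.25
```

```bash
python3 -m creep '[{"linear":[0.0111,0.0145,0],"angular":[0,0,0],"grip":-1},{"linear":[0.007,0.0169,0],"angular":[0,0,0],"grip":-1},{"linear":[0.0024,0.0181,0],"angular":[0,0,0],"grip":-1},{"linear":[-0.0024,0.0181,0],"angular":[0,0,0],"grip":-1},{"linear":[-0.007,0.0169,0],"angular":[0,0,0],"grip":-1}]'
python3 w.py 300
python3 -m creep '[{"linear":[-0.0111,0.0145,0],"angular":[0,0,0],"grip":-1},{"linear":[-0.0145,0.0111,0],"angular":[0,0,0],"grip":-1},{"linear":[-0.0169,0.007,0],"angular":[0,0,0],"grip":-1},{"linear":[-0.0181,0.0024,0],"angular":[0,0,0],"grip":-1},{"linear":[-0.0181,-0.0024,0],"angular":[0,0,0],"grip":-1}]'
python3 w.py 375 pics/l.png
```

```text
clock: 11.75
tool_pos: [0.5734, 0.2858, 0.1124]
tcp_rot: [180.0, -0.1, 104.5]
ft_force: [-2.0, 1.4, 2.6]
finger_gap: 0.0177
tool xy [ 61.9  35.2 -42.3] r 71.2 theta 299.6 goal-now mm [-1.3 -0.2] F [-2.   1.4  2.6] [ 1.800e+02 -1.000e-01  1.045e+02] [ -0.  28. -40.  92.  19.  67. -30.] 11.75
clock: 12.25
tool_pos: [0.6248, 0.2142, 0.1119]
tcp_rot: [-180.0, 0.0, 104.4]
ft_force: [-3.4, 2.4, 3.5]
finger_gap: 0.0182
tool xy [-20.2  66.9 -41.9] r 69.9 theta 16.8 goal-now mm [2.1 0.7] F [-3.4  2.4  3.5] [-180.     0.   104.4] [  5.  30. -38.  89.  19.  68. -22.] 12.25
```

View pics/l.png

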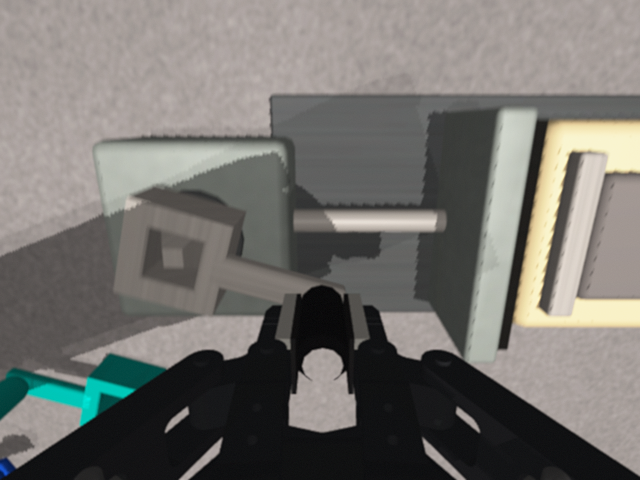

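One turn is done. The hub is still seated and the jaw gap has visibly narrowed. Second turn.

```bash
python3 -m creep '[{"linear":[-0.0169,-0.007,0],"angular":[0,0,0],"grip":-1},{"linear":[-0.0145,-0.0111,0],"angular":[0,0,0],"grip":-1},{"linear":[-0.0111,-0.0145,0],"angular":[0,0,0],"grip":-1},{"linear":[-0.007,-0.0169,0],"angular":[0,0,0],"grip":-1},{"linear":[-0.0024,-0.0181,0],"angular":[0,0,0],"grip":-1}]'
python3 w.py 450
python3 -m creep '[{"linear":[0.0024,-0.0181,0],"angular":[0,0,0],"grip":-1},{"linear":[0.007,-0.0169,0],"angular":[0,0,0],"grip":-1},{"linear":[0.0111,-0.0145,0],"angular":[0,0,0],"grip":-1},{"linear":[0.0145,-0.0111,0],"angular":[0,0,0],"grip":-1},{"linear":[0.0169,-0.007,0],"angular":[0,0,0],"grip":-1}]'
python3 w.py 525
```

```text
clock: 12.8
tool_pos: [0.5703, 0.1491, 0.1116]
tcp_rot: [-180.0, -0.1, 104.4]
ft_force: [-0.7, 11.6, -1.7]
finger_gap: 0.0179
tool xy [-69.7  -2.1 -41.7] r 69.7 theta 91.7 goal-now mm [-0.3  2.1] F [-0.7 11.6 -1.7] [-1.800e+02 -1.000e-01  1.044e+02] [ 14.  22. -40.  99.  15.  64. -16.] 12.8
clock: 13.3
tool_pos: [0.4938, 0.1819, 0.1123]
tcp_rot: [179.8, 0.0, 104.4]
ft_force: [11.0, 3.1, -2.2]
finger_gap: 0.0181
tool xy [-19.1 -67.8 -42.5] r 70.4 theta 164.3 goal-now mm [0.9 0.2] F [11.   3.1 -2.2] [179.8   0.  104.4] [ 13.  15. -43. 108.  12.  62. -20.] 13.3
```

```bash
python3 -m creep '[{"linear":[0.0181,-0.0024,0],"angular":[0,0,0],"grip":-1},{"linear":[0.0181,0.0024,0],"angular":[0,0,0],"grip":-1},{"linear":[0.0169,0.007,0],"angular":[0,0,0],"grip":-1},{"linear":[0.0145,0.0111,0],"angular":[0,0,0],"grip":-1},{"linear":[0.0111,0.0145,0],"angular":[0,0,0],"grip":-1}]'
python3 w.py 600
```

```text
clock: 13.8
tool_pos: [0.5037, 0.2671, 0.112]
tcp_rot: [-179.9, 0.0, 104.5]
ft_force: [-2.5, 0.7, 5.7]
finger_gap: 0.0181
tool xy [ 61.1 -37.2 -42. ] r 71.5 theta 238.7 goal-now mm [-0.5  2.2] F [-2.5  0.7  5.7] [-179.9    0.   104.5] [  4.  21. -44. 102.  16.  64. -30.] 13.8
```

```bash
python3 -m creep '[{"linear":[0.007,0.0169,0],"angular":[0,0,0],"grip":-1},{"linear":[0.0024,0.0181,0],"angular":[0,0,0],"grip":-1},{"linear":[-0.0024,0.0181,0],"angular":[0,0,0],"grip":-1},{"linear":[-0.007,0.0169,0],"angular":[0,0,0],"grip":-1},{"linear":[-0.0111,0.0145,0],"angular":[0,0,0],"grip":-1}]'
python3 w.py 675 pics/m.png
```

```text
clock: 14.3
tool_pos: [0.59, 0.2786, 0.1125]
tcp_rot: [179.9, -0.1, 104.6]
ft_force: [0.6, 4.3, 3.1]
finger_gap: 0.018
tool xy [ 50.7  49.4 -42.3] r 70.8 theta 314.3 goal-now mm [-1.2  0.1] F [0.6 4.3 3.1] [ 1.799e+02 -1.000e-01  1.046e+02] [  1.  30. -41.  90.  20.  68. -29.] 14.3
```

View pics/m.png

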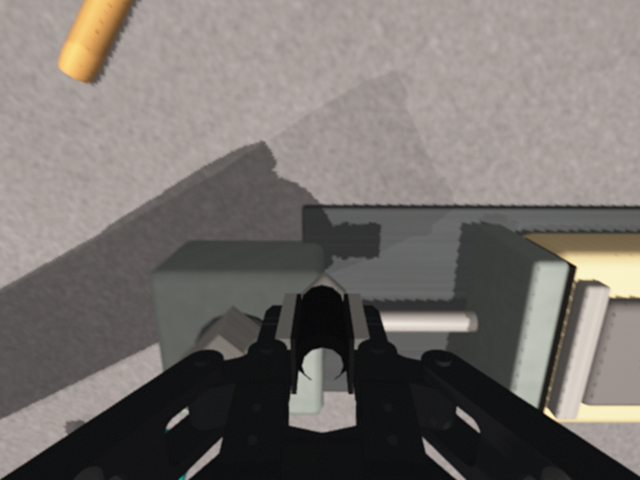

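The jaw is now nearly at the carriage. The last 60° of this brings the crank to 735° (the extra 15° covers the slack).

```bash
python3 -m creep '[{"linear":[-0.0145,0.0111,0],"angular":[0,0,0],"grip":-1},{"linear":[-0.0169,0.007,0],"angular":[0,0,0],"grip":-1},{"linear":[-0.0181,0.0024,0],"angular":[0,0,0],"grip":-1},{"linear":[-0.0181,-0.0024,0],"angular":[0,0,0],"grip":-1},{"linear":[0,0,0],"angular":[0,0,0],"grip":-1}]'
python3 w.py 735 pics/n.png
python3 - <<'E'
from h import *
im=cv2.imread("pics/n.png"); cv2.imwrite("pics/n2.png",cv2.resize(im[160:330,80:300],None,fx=3.5,fy=3.5,interpolation=cv2.INTER_CUBIC))
E
```

```text
clock: 14.85
tool_pos: [0.6245, 0.2114, 0.1116]
tcp_rot: [-179.9, 0.2, 104.2]
ft_force: [0.4, -0.8, 6.3]
finger_gap: 0.0183
tool xy [-22.8  66.  -41.7] r 69.8 theta 19.0 goal-now mm [4.6 1.6] F [ 0.4 -0.8  6.3] [-179.9    0.2  104.2] [  6.  30. -39.  89.  20.  68. -23.] 14.85
```

View pics/n.png

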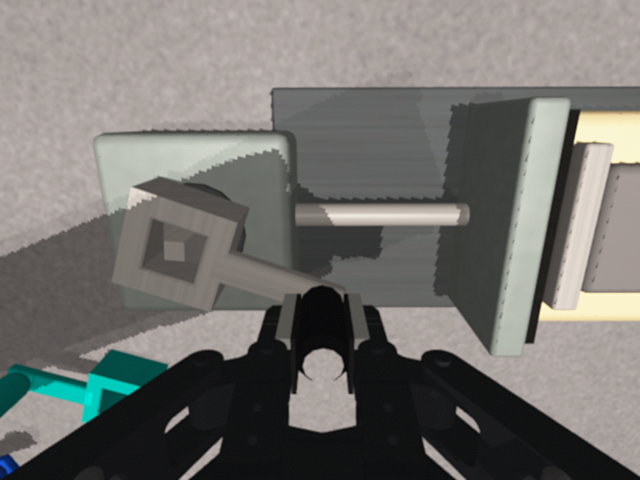

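View pics/n2.png

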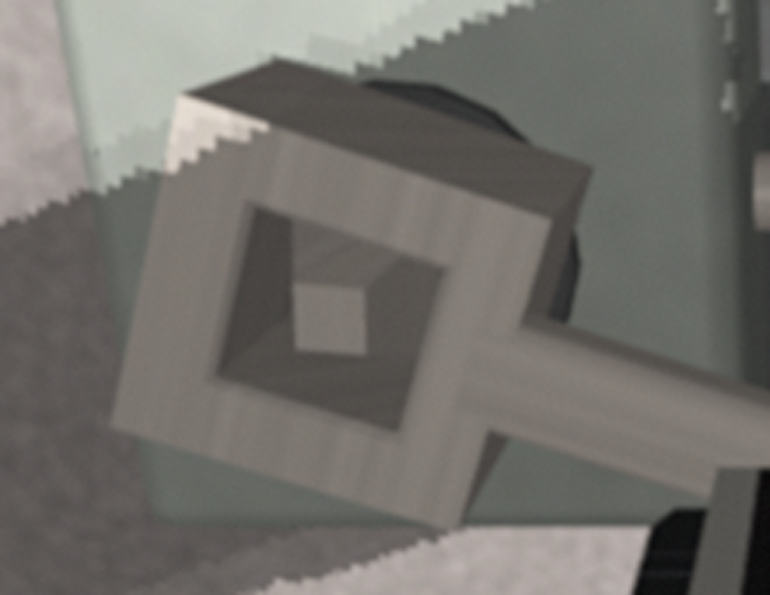

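The shaft tip (square at (174,250)) is a few degrees past two turns and the jaw is up at the carriage. The hub is down. Releasing and lifting straight off.

```bash
python3 -m creep '[{"linear":[0,0,0],"angular":[0,0,0],"grip":0},{"linear":[0,0,0],"angular":[0,0,0],"grip":0.5},{"linear":[0,0,0],"angular":[0,0,0],"grip":1},{"linear":[0,0,0],"angular":[0,0,0],"grip":1},{"linear":[0,0,0],"angular":[0,0,0],"grip":1}]'
python3 -m creep '[{"linear":[0,0,0],"angular":[0,0,0],"grip":1},{"linear":[0,0,0],"angular":[0,0,0],"grip":1},{"linear":[0,0,-0.01],"angular":[0,0,0],"grip":1},{"linear":[0,0,-0.02],"angular":[0,0,0],"grip":1},{"linear":[0,0,-0.03],"angular":[0,0,0],"grip":1}]'
python3 -m creep '[{"linear":[0,0,-0.03],"angular":[0,0,0],"grip":1},{"linear":[0,0,-0.03],"angular":[0,0,0],"grip":1},{"linear":[0,0,-0.03],"angular":[0,0,0],"grip":1},{"linear":[0,0,-0.01],"angular":[0,0,0],"grip":1},{"linear":[0,0,0],"angular":[0,0,0],"grip":1}]'
python3 - <<'E'
from h import *
s=bot.observe(); print(s["tool_pos"],s["tcp_rot"])
im=bot.read_camera("wrist")[:,:,::-1]; cv2.imwrite("pics/o.png",im)
im=bot.read_camera("scene")[:,:,::-1]; cv2.imwrite("pics/o2.png",cv2.resize(im[120:340,370:640],None,fx=2.5,fy=2.5))
P=pose("wrist",s); print(proj(P,[[.555,.217,.07],[.555,.217,.1]]))
E
```

```text
clock: 15.4
tool_pos: [0.624, 0.2164, 0.1116]
tcp_rot: [-180.0, -0.0, 104.5]
ft_force: [0.4, -1.0, -0.3]
finger_gap: 0.0853
clock: 15.9
tool_pos: [0.6235, 0.2159, 0.1717]
tcp_rot: [-179.9, 0.0, 104.4]
ft_force: [-0.9, 0.7, 0.6]
finger_gap: 0.0855
clock: 16.4
tool_pos: [0.6248, 0.2168, 0.2739]
tcp_rot: [179.8, -0.0, 104.4]
ft_force: [0.3, 1.1, -0.9]
finger_gap: 0.0855
[0.62484674 0.21681241 0.27394604] [ 1.79812606e+02 -1.96528954e-02  1.04441002e+02]
[[248.97763552 189.67074251]
 [242.57198994 195.69930837]]
```

View pics/o.png

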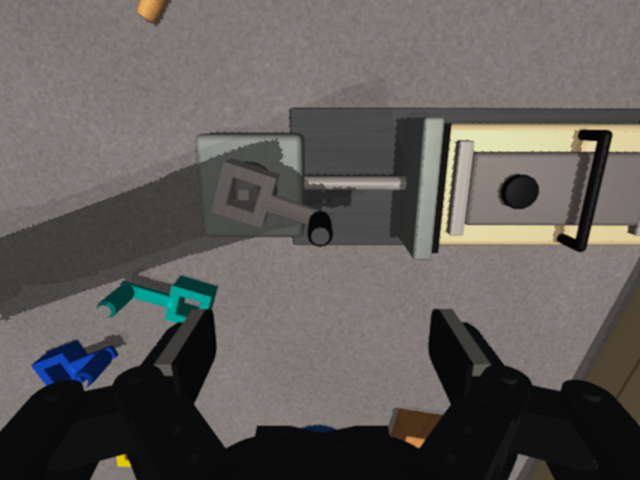

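View pics/o2.png

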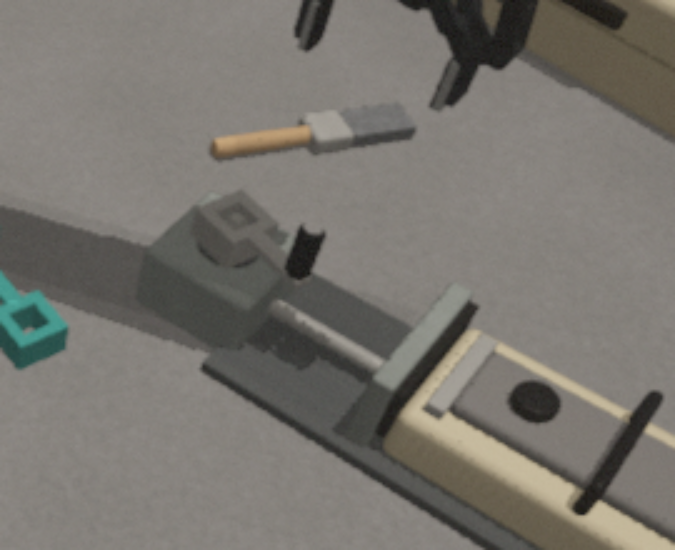

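Run:
```python
from h import *
im=cv2.imread("pics/o.png"); cv2.imwrite("pics/o3.png",cv2.resize(im[145:255,190:340],None,fx=5,fy=5,interpolation=cv2.INTER_CUBIC))
```

```text
(no output)
```

View pics/o3.png

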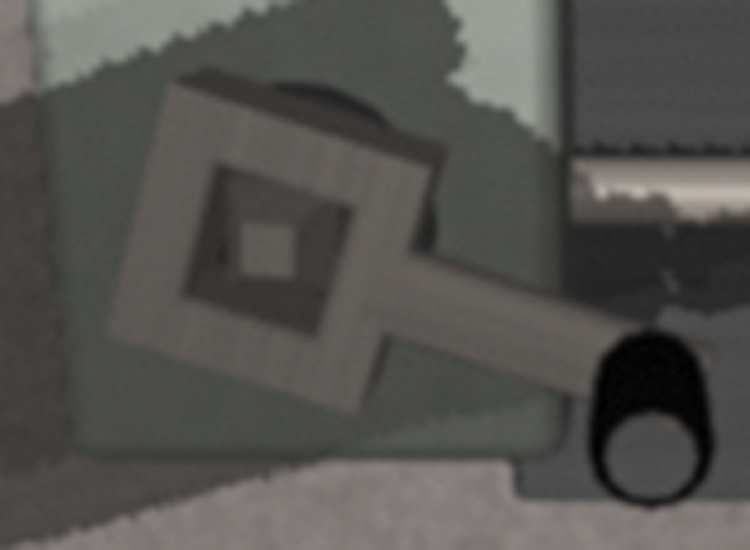

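Run:
```python
from h import *
s=bot.observe(); P=pose("wrist",s)
q=np.array([(172,82),(432,158),(356,412),(108,336)])
q=(q+.5)/5-.5+[190,145]
for z in (.1,.108):
    X=cast(P,q,z); print(z,X.mean(0),np.linalg.norm(np.roll(X,-1,0)-X,axis=1).round(4))
t=(np.array([(238,223),(294,223),(297,277),(244,278)])+.5)/5-.5+[190,145]
X=cast(P,t,.098); e=X[1]-X[0]+X[2]-X[3]; print("tip",X.mean(0),"yaw",np.degrees(np.arctan2(e[1],e[0])))
e=(cast(P,q,.1)); e=e[1]-e[0]+e[2]-e[3]; print("crank yaw",np.degrees(np.arctan2(e[1],e[0])))
print(s["ft_force"]); bot.job_done()
```

```text
0.1 [0.55406084 0.21763868 0.1       ] [0.0446 0.0469 0.0445 0.0457]
0.108 [0.55536229 0.21953192 0.108     ] [0.0434 0.0457 0.0434 0.0445]
tip [0.55394983 0.21714289 0.098     ] yaw 14.967819221320996
crank yaw -2.7121488117214176
[-0.93331975 -0.88529175 -1.0769833 ]
the job is handed in; nothing more can be done
```

I fitted the square-hole crank onto the shaft, wound it about two full turns clockwise and let go. The job was handed in at about 16.5 s of the 64 s allowed.

**What I did:** I took the crank by its black knob and lowered it onto the shaft. I moved the knob round to a commanded 735° in 15° steps without turning the hand; the extra 15° covers the slack in the fit. Then I opened the gripper and lifted straight off to 0.27 m. I did not touch the other cranks.

**Last checks:**
- **Seating:** the hub is centred within about 1 mm of the shaft axis. Its top measures 45–47 mm wide at the fully seated height (actual 46 mm), so it is all the way down and upright.
- **Winding:** the shaft square reads 15.0° against 14.4° at the start. That is two turns within a few degrees, or about 12.5–12.6 rad.
- **Jaw:** it stands against the carriage in both camera views.
- **Forces:** wrist force readings were about 12 N at most during winding, and about 1–2 N after release, which is noise level.

**Small disagreements:**
- The knob position read about 4–5 mm past the 735° target at the end.
- The shaft angle from the small tip square is only good to a few degrees; the close crop before release looked slightly past two turns. Either reading is inside the allowed 11.7–13.8 rad.
- I did not take a last picture of the round crank; the arm never came near it.

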